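# Dress the weldment's stud with its spacers and take it out of the jig

## Robot

A 6-joint arm with a two-finger parallel gripper is mounted at the origin on the work surface. World frame = base frame: x ahead of the robot, y to its left, z up, the work surface at z = 0. Lengths are in m, angles in rad, forces in N, time in s.
With the tool pointing down it reaches from about 0.25 to 0.725 m from the base axis. Payload 4 kg.
Tool frame: the origin (TCP) lies midway between the tips of the shut fingers; the grasp point (between the pads) lies 19 mm behind it; z points along the fingers, y is the direction in which the jaws open and shut (so a half turn about z gives the same grasp; the last joint's range is limited). The gripper opens to 85 mm and grips with 20 to 120 N. Pads are 22 mm wide; open, the fingers measure 114 mm over their backs; the gripper's body (76 mm by 85 mm) begins 54 mm behind the grasp point. The pads swing forward as they close: fully open they stand 13 mm farther back than shut.
Start: joints at [1.214, 0.241, 0.005, 1.335, 0, 1.571], TCP at [0.175, 0.469, 0.231] pointing down, gripper open.
Joint ranges: [-2.72, 2.72], [-1.05, 1.87], [-1.09, 1.28], [-1.99, 2.15], [-1.42, 1.44], [-3.14, 3.14]. Speed limits (rad/s): [2.79, 2.79, 3.14, 3.14, 3.14, 3.14].

## Interface

Orientations are given as a unit quaternion [x, y, z, w].
In Python, from workcell import bot, vision gives the robot as it stands. The module is installed in compiled form; this text tells all that it offers.
- The arm moves only by the tool send_rows, never from a script. Its argument "targets" is a list that holds one entry, the list of rows, each a list of 5 numbers: the shift along the world's x, y, z in cm, then the turn about the world's z in rad, then the finger opening in cm, from 0 to 8.54. A call has 1 to 12 rows; each row is the pose to reach, as a shift and turn from the pose commanded when the call began; what a row does not reach only later rows make up. A row lasts 1/8 s, in which the tool goes at most 62.5 mm and 10.7 degrees, less where a joint would pass 70% of its speed; a pose out of reach is approached as far as the arm can. A call with a gripper value outside its range is refused whole. The fingers move at their own pace and stop on an object; the grip force is fixed at half the most. Time passes only in rows, so rows that repeat a pose let the fingers close. It gives the time, the measured TCP pose, the force and the opening at its end, in the units of the state.
- bot.get_obs(): the state, without advancing time (a new reading comes with each control period).
- vision.camera(name): name is "scene" or "top" or "wrist"; returns the picture (420x560x3 uint8, red, green, blue); there is no depth.
- vision.get_calibration(name): a dict with "vertical_fov" (degrees; the focal length in pixels is half the picture's height over the tangent of half this angle, whatever the lens; pixels are square), "cx", "cy" (the principal point, pixels), "rvec" (rotation vector, rad) and "tvec" (3), from world to camera coordinates, as OpenCV has them; the wrist camera has in their place "T_tool_cam" (4x4, takes a point from camera to tool coordinates, whose origin is the TCP and whose axes are the flange's). Camera axes: x right, y down, z forward; pixel columns grow to the right and rows downward; lengths in m; the calibration is good to about 2 mm. The wrist camera is an equidistant fisheye: a pixel r from the principal point sees the ray r / f radians off the axis. A picture is of the moment at which its call begins: read the wrist's pose just before it. get_calibration takes no time and is no camera call.
- bot.job_done(): hands the job in, once; it reports no verdict.
Trained networks look in the newest picture that a camera, given by its name, has taken for a name from the list of things; names that differ only in an ending like _2 or _b are one class to them, and where a whole thing is asked for, a point or a joint stands for the part that bears it (a point fixed in the world has none). Each returns a list of dicts, best first, with "score" (0 to 1); they miss things now and then, are a little off and sometimes report something else, mostly with a low value. They report only what shows in the picture. A call takes as long as a camera call. They do not tell look-alikes from the thing itself.
- vision.boxes_of(target, camera): "uv" ([column, row] in pixels, amid what is visible of it).
The state is a dict: "clock": time; "joint_pos": joint angles; "joint_vel": joint speeds; "tau": joint torques, N m; "eef_pos": TCP position; "tool_rot": TCP orientation; "ft_force": force on the tool from outside, world axes, zero at the start; "ft_torque": the same for the moment, N m; "grip_width": finger opening in m.
Only numpy, scipy, OpenCV 4.12 (cv2) and the standard library are available. Lean on these libraries where they do the work, as an engineer would, in place of code of your own. Each camera call takes 0.05 s, during which the arm holds its last target.

## Task

Take the two spacers off the sloping rack and thread them onto the upright stud of the weldment clamped in the jig: the large steel one first, seated at the bottom, then the small brass one resting on it. Then slide the red jaw fully open by its black knob, lift the finished part out with its spacers on, set it down gently and upright, flat in the green tray, and let go. Keep the part in the jig until the jaw is open, leave the jaw open, and leave the spray can, hammer and brush alone.

Things in the scene. Friction and masses are not known exactly. Their poses are not given: they have to be found in the camera images.
- large_spacer: Large spacer: steel ring, outer dia 54, bore 21, 18 thick (all sizes in mm), about 0.27 kg. Origin: centre of its underside; z along the bore, away from the rack. It starts on one of the rack's two pins (either one), flat on the sloping board, so its z axis is tilted 30 degrees from vertical towards the rack's -x.
- small_spacer: Small spacer: a brass ring, outer diameter 38, bore 21, 16 thick, on the other pin. Origin and axes as for the large spacer. About 0.11 kg.
- rack: Fixed yellow rack. Its 110 x 190 top board slopes 30 degrees, facing the rack's -x (low edge 28 high, high edge 82, on the +x side). Origin on the work surface under the board's middle. Two pins, dia 18, stand 12 out of the board square to the slope at rack x = 0, y = +55 and -55, feet 55 above the work surface. The rack stands turned about 90 degrees, so the slope faces sideways (-y).
- weldment: Loose steel part: plate 70 (x) x 60 (y) x 10, round boss (dia 30, top 24 above underside), upright stud dia 16, tip 86 above underside, top 7 tapered to dia 8. Origin: centre of underside, z up. Undersides of seated spacers: large 24, small 42 above origin; 28 of stud stays free. 0.36 kg (0.75 with spacers). Starts in the jig, underside 12 above the work surface, about 1.5 play.
- jig: Fixed blue jig with a sliding jaw; base 210 x 110 x 12. Origin on the work surface under the stud. The fixed blue jaw (30 high) is on the +x side of the part, the red sliding jaw (32 high) on the -x side, nearer the robot. The red jaw's lip reaches up to 8 over the edge of the part's plate and holds it down.
- jaw (a joint): Travel of the red jaw in m: 0 closed, 0.045 fully open. It slides along the jig's -x direction with about 3 N of friction and stays where it is left; the lip is clear of the plate from about 0.010.
- jaw_knob (a point): Top centre of the black knob on the red jaw: an upright round post, diameter 20, 34 tall, its top 66 above the work surface; it moves with the jaw. Closed, it is 78 from the stud.
- tray: Fixed shallow green tray for finished parts, open above, 180 (x) x 160 (y) outside, walls 4 thick and 22 high, floor 4 thick. Origin on the work surface under its centre. The tray and the rack stand on opposite sides of the jig, either way round.
- spray_can: Bystander: a standing spray can, diameter 56, 150 high, beyond the work. Origin at the centre of its underside.
- chipping_hammer: Bystander: a hammer lying beyond the work.
- wire_brush: Bystander: a brush lying between the robot's base and the jig.
There are look-alikes about, which are no part of the job. What is meant by the large_spacer is not purple, and is the smaller of those in its own colour.

How it is judged:
By the outcome, as a careful person would: the job done as asked, in the order asked, and still so for the second after the job is handed in, with the robot touching nothing.
It also fails if it takes over 70 s, if anything falls off the work surface, if the arm or the gripper's body presses on something with over 40 N, if the wrist force passes 120 N, or if a joint passes its speed limit or range.

## Working session

There is one attempt and no reset: what is moved stays moved. The work goes in short steps, Python scripts to look and compute and a tool call to move; the robot and the scene stay as the last step left them, time stands still between calls to the robot, and variables do not carry over. Pictures are saved under pics/ and viewed, and the job is handed in when it is done.

Besides the shell and the picture viewer there is one more tool, called after ">>>" as a command line: name --argument value ..., lists and objects as JSON in quotes. send_rows: Moves the arm, as the interface text tells. Its arguments: {"type":"object","properties":{"targets":{"type":"array"}},"required":["targets"]}

```bash
ls; mkdir -p pics; python3 - <<'E'
from workcell import bot, vision
import cv2
o=bot.get_obs()
print({k:o[k] for k in ('clock','eef_pos','tool_rot','ft_force','grip_width')})
for n in ('scene','top','wrist'):
    im=vision.camera(n); cv2.imwrite(f'pics/a_{n}.png',cv2.cvtColor(im,cv2.COLOR_RGB2BGR))
    print(n,vision.get_calibration(n))
E
```

```text
pics
{'clock': 0.0, 'eef_pos': array([0.17441427, 0.4678979 , 0.23038311]), 'tool_rot': array([ 1.77438947e-01,  9.84131216e-01, -1.06692052e-03, -1.79354542e-04]), 'ft_force': array([ 0.16712133, -0.0562574 ,  0.06854651]), 'grip_width': 0.08532670471247032}
scene {'vertical_fov': 47.842560835085095, 'cx': 282.5591234902253, 'cy': 208.53120017193058, 'rvec': array([ 2.24905695,  1.27164468, -0.40538797]), 'tvec': array([-0.23512373, -0.39039761,  1.4571312 ])}
top {'vertical_fov': 45.40626628918129, 'cx': 277.60433725755456, 'cy': 214.65940982652117, 'rvec': array([ 2.07561692, -2.13840557,  0.2392769 ]), 'tvec': array([-0.04054621,  0.56777614,  1.33549206])}
wrist {'vertical_fov': 65.70646984690485, 'cx': 278.73170403243813, 'cy': 207.32339041856554, 'T_tool_cam': array([[-1.45091350e-04, -9.52855357e-01, -3.03424862e-01,
         7.70319973e-02],
       [ 9.99999843e-01,  2.57506255e-05, -5.59044332e-04,
        -2.50605956e-04],
       [ 5.40501767e-04, -3.03424895e-01,  9.52855205e-01,
        -1.42975320e-01],
       [ 0.00000000e+00,  0.00000000e+00,  0.00000000e+00,
         1.00000000e+00]])}
```

View pics/a_scene.png

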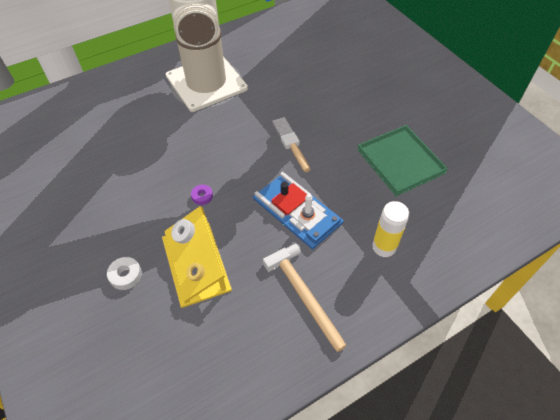

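View pics/a_top.png

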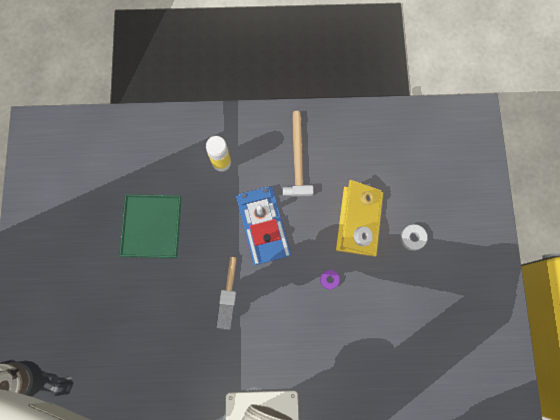

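View pics/a_wrist.png

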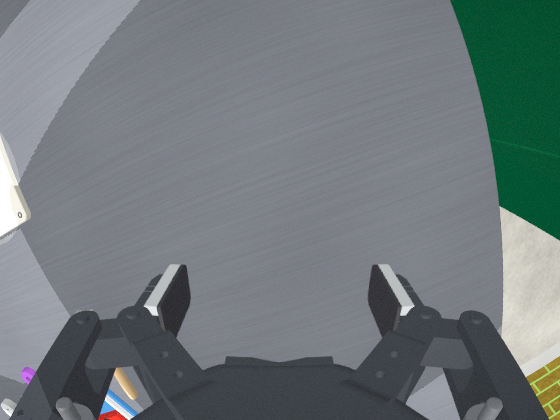

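The large spacer could be confused with three rings in the top view. The grey ring on the rack is at (364,236), the bigger grey ring on the table at (414,237) and the purple ring at (330,280). The brass ring at (368,198) is the small spacer. I choose (364,236), because it is on the rack pin and is the smaller of the two grey rings.

```bash
cat > h.py <<'E'
import numpy as np, cv2
from scipy.spatial.transform import Rotation as R
from workcell import bot, vision
def K(c): 
    f=210/np.tan(np.radians(c['vertical_fov']/2)); return f,c['cx'],c['cy']
def ray(name,uv,obs=None):
    c=vision.get_calibration(name); f,cx,cy=K(c); u,v=uv
    if name=='wrist':
        d=np.array([u-cx,v-cy]); r=np.hypot(*d); th=r/f
        dc=np.array([*(d/max(r,1e-9)*np.sin(th)),np.cos(th)])
        T=np.eye(4);T[:3,:3]=R.from_quat(obs['tool_rot']).as_matrix();T[:3,3]=obs['eef_pos']
        M=T@c['T_tool_cam']; return M[:3,3],M[:3,:3]@dc
    Rm=cv2.Rodrigues(c['rvec'])[0]; dc=np.array([(u-cx)/f,(v-cy)/f,1])
    return -Rm.T@c['tvec'],Rm.T@dc
def onz(name,uv,z,obs=None):
    o,d=ray(name,uv,obs); return o+d*(z-o[2])/d[2]
def proj(name,P,obs=None):
    P=np.atleast_2d(np.asarray(P,float)); c=vision.get_calibration(name); f,cx,cy=K(c)
    if name=='wrist':
        T=np.eye(4);T[:3,:3]=R.from_quat(obs['tool_rot']).as_matrix();T[:3,3]=obs['eef_pos']
        M=np.linalg.inv(T@c['T_tool_cam']); q=P@M[:3,:3].T+M[:3,3]
        rh=np.hypot(q[:,0],q[:,1]); th=np.arctan2(rh,q[:,2]); s=f*th/np.maximum(rh,1e-9)
        return np.c_[cx+q[:,0]*s,cy+q[:,1]*s]
    q=P@cv2.Rodrigues(c['rvec'])[0].T+c['tvec']
    return np.c_[cx+f*q[:,0]/q[:,2],cy+f*q[:,1]/q[:,2]]
def save(im,name): cv2.imwrite('pics/'+name,cv2.cvtColor(im,cv2.COLOR_RGB2BGR))
def st():
    o=bot.get_obs(); yaw=R.from_quat(o['tool_rot']).as_matrix()[:,1]
    print('t',round(o['clock'],2),'tcp',o['eef_pos'].round(4),'yaxis deg',np.degrees(np.arctan2(yaw[1],yaw[0])).round(1),'F',o['ft_force'].round(1),'w',round(o['grip_width'],4)); return o
E
python3 - <<'E'
from h import *
zs=dict(large_spacer=.065,small_spacer=.065,rack=.055,weldment=.04,jig=.02,jaw_knob=.03,tray=.01)
for n,z in zs.items():
    for cam in ('top','scene'):
        for b in vision.boxes_of(n,cam)[:3]:
            print(n,cam,np.round(b['uv']),round(b['score'],2),onz(cam,b['uv'],z).round(3))
im=cv2.imread('pics/a_top.png')
cv2.imwrite('pics/b.png',cv2.resize(im[165:305,100:440],(800,330),interpolation=cv2.INTER_CUBIC))
st()
E
```

```text
large_spacer top [418. 234.] 0.88 [ 0.499 -0.444  0.065]
large_spacer top [329. 278.] 0.68 [ 0.386 -0.191  0.065]
large_spacer top [361. 234.] 0.61 [ 0.505 -0.286  0.065]
large_spacer scene [201. 193.] 0.7 [ 0.43  -0.21   0.065]
large_spacer scene [180. 230.] 0.67 [ 0.501 -0.296  0.065]
large_spacer scene [126. 277.] 0.64 [ 0.549 -0.443  0.065]
small_spacer top [367. 200.] 0.49 [ 0.602 -0.309  0.065]
small_spacer scene [197. 273.] 0.65 [ 0.619 -0.31   0.065]
small_spacer scene [289. 197.] 0.43 [ 0.548 -0.036  0.065]
rack top [355. 217.] 0.74 [ 0.556 -0.274  0.055]
rack scene [197. 262.] 0.72 [ 0.59  -0.297  0.055]
weldment top [257. 211.] 0.82 [0.584 0.001 0.04 ]
weldment scene [310. 212.] 0.9 [ 0.598 -0.008  0.04 ]
jig top [266. 231.] 0.56 [ 0.529 -0.023  0.02 ]
jig top [366. 199.] 0.29 [ 0.614 -0.315  0.02 ]
jig scene [290. 207.] 0.78 [ 0.547 -0.031  0.02 ]
jaw_knob top [265. 229.] 0.97 [ 0.533 -0.02   0.03 ]
jaw_knob scene [289. 198.] 0.87 [ 0.53  -0.026  0.03 ]
jaw_knob scene [198. 264.] 0.17 [ 0.58  -0.295  0.03 ]
tray top [150. 227.] 0.64 [0.551 0.309 0.01 ]
tray scene [401. 160.] 0.87 [0.564 0.302 0.01 ]
t 0.85 tcp [0.1747 0.4685 0.2313] yaxis deg 69.6 F [0.2 0.4 0.9] w 0.0853
```

View pics/b.png

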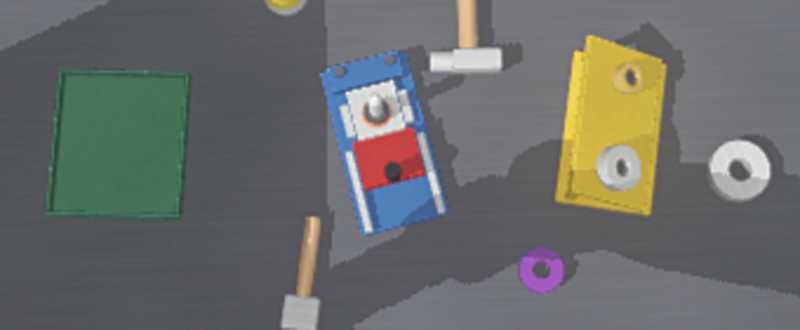

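The crop confirms the choice. The grey ring on the rack is clearly smaller than the grey ring on the table. I'll move over the rack for a close look with the wrist camera.

>>> send_rows --targets '[[[6,-5,0,-0.1,8.5],[9,-11,0,-0.28,8.5],[11.5,-17,0,-0.46,8.5],[14,-23,0,-0.64,8.5],[16.5,-29,0,-0.82,8.5],[19,-35,0,-1.0,8.5],[22,-41,0,-1.18,8.5],[25,-47,0,-1.3,8.5],[28,-53,0,-1.39,8.5],[31,-59,0,-1.39,8.5],[34,-65,-1,-1.39,8.5],[37,-71,-2,-1.39,8.5]]]'

```text
clock: 2.35
eef_pos: [0.5201, -0.1926, 0.2185]
tool_rot: [0.767, 0.642, 0.0, 0.001]
ft_force: [1.5, 0.4, -0.2]
grip_width: 0.0852
```

>>> send_rows --targets '[[[1,-5.8,-1,0,8.5],[1,-5.8,-1,0,8.5],[1,-5.8,-1,0,8.5]]]'

```text
clock: 2.72
eef_pos: [0.5287, -0.2483, 0.2079]
tool_rot: [0.767, 0.642, -0.0, -0.001]
ft_force: [0.1, 0.7, -0.1]
grip_width: 0.0849
```

```bash
python3 - <<'E'
from h import *
o=st(); im=vision.camera('wrist'); save(im,'c.png')
for n in ('large_spacer','small_spacer'):
    for b in vision.boxes_of(n,'wrist')[:3]: print(n,np.round(b['uv']),b['score'],onz('wrist',b['uv'],.07,o).round(4))
st()
E
```

```text
t 2.73 tcp [ 0.5287 -0.2483  0.2079] yaxis deg -10.1 F [ 0.1  0.7 -0.1] w 0.0849
large_spacer [257. 235.] 0.8 [ 0.5022 -0.284   0.07  ]
large_spacer [152. 154.] 0.69 [ 0.4215 -0.19    0.07  ]
large_spacer [285. 325.] 0.55 [ 0.5104 -0.3925  0.07  ]
small_spacer [371. 236.] 0.77 [ 0.6091 -0.3042  0.07  ]
t 2.88 tcp [ 0.5292 -0.2472  0.2089] yaxis deg -10.0 F [-0.3 -0.2  0.1] w 0.0852
```

View pics/c.png

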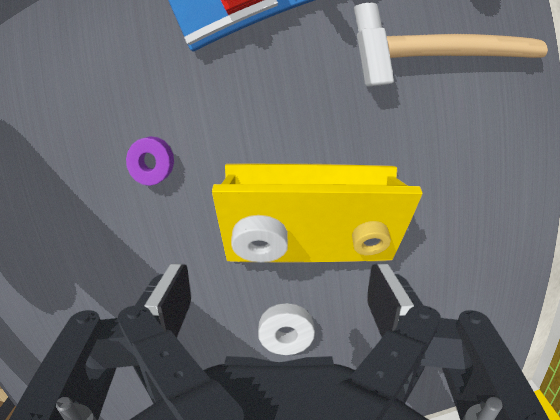

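```bash
python3 - <<'E'
import cv2
im=cv2.imread('pics/c.png')
cv2.imwrite('pics/d.png',cv2.resize(im[160:275,205:430],(790,404),interpolation=cv2.INTER_CUBIC))
E
```

```text
(no output)
```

View pics/d.png

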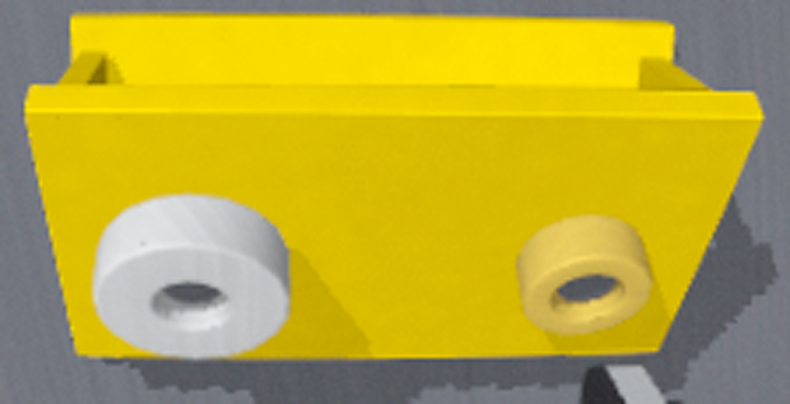

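```bash
python3 - <<'E'
from h import *
from scipy.optimize import least_squares
o=bot.get_obs(); o=dict(o); o['eef_pos']=np.array([.5287,-.2483,.2079])
s,c=np.sin(np.pi/6),np.cos(np.pi/6)
def pt(a,y,n): return [a*c-n*s, y, .055+a*s+n*c]
M=np.array([pt(.055,.095,0),pt(.055,-.095,0),pt(-.055,.095,0),pt(-.055,-.095,0),pt(0,.055,.018),pt(0,-.055,.016)])
uv=np.array([[212.1,192.2],[422.3,194.2],[226.9,261.1],[392.4,260.3],[259.4,246.3],[371.6,244.9]])
def W(p): 
    C,S=np.cos(p[2]),np.sin(p[2]); return M@np.array([[C,S,0],[-S,C,0],[0,0,1]])+[p[0],p[1],0]
def f(p): return (proj('wrist',W(p),o)-uv).ravel()
r=least_squares(f,[.555,-.295,1.4]); print(r.x,np.degrees(r.x[2])); print(r.fun.reshape(-1,2).round(1))
r2=least_squares(lambda p:np.r_[(proj('wrist',W(p)+[0,0,p[3]],o)-uv).ravel()],[*r.x,0]); print(r2.x,r2.fun.reshape(-1,2).round(1))
for z in (.009,.008):
  for y in (.055,-.055):
    p=r.x;C,S=np.cos(p[2]),np.sin(p[2]);q=np.array(pt(0,y,z));print(y,np.array([[C,-S,0],[S,C,0],[0,0,1]])@q+[p[0],p[1],0])
E
```

```text
[ 0.55803939 -0.29673207  1.39024505] 79.65517374082361
[[-0.4 -0.2]
 [ 0.5 -0.2]
 [-0.4  0.3]
 [-0.7  0.2]
 [-0.1  0.4]
 [ 0.8 -0.3]]
[ 5.58069013e-01 -2.97139822e-01  1.39037573e+00 -1.10046044e-03] [[ 0.  -0.1]
 [ 0.1 -0.1]
 [-0.1  0.2]
 [-0.9  0.1]
 [ 0.1  0.3]
 [ 0.6 -0.4]]
0.055 [ 0.50312535 -0.29128247  0.06279423]
-0.055 [ 0.61133728 -0.31103538  0.06279423]
0.055 [ 0.50321513 -0.2907906   0.0619282 ]
-0.055 [ 0.61142707 -0.31054351  0.0619282 ]
```

The corner and bore fit is good, with residuals under 1 px. The rack yaw is 79.7° and the large spacer's centre is at about (0.503, -0.292, 0.063). Now I'll descend to it.

>>> send_rows --targets '[[[-2.6,-4.6,-3,-0.005,8.5],[-2.6,-4.6,-8,-0.005,8.5],[-2.6,-4.6,-12,-0.005,8.5],[-2.6,-4.6,-13.5,-0.005,8.5],[-2.6,-4.6,-13.5,-0.005,8.5]]]'

```text
clock: 3.5
eef_pos: [0.5031, -0.2935, 0.0733]
tool_rot: [0.768, 0.641, -0.0, -0.0]
ft_force: [0.1, 0.3, 0.0]
grip_width: 0.0851
```

```bash
python3 - <<'E'
from h import *
o=st(); im=vision.camera('wrist'); save(im,'e.png'); st()
s=vision.camera('scene'); save(cv2.resize(s[150:330,100:300],(800,720))[:600],'e2.png');st()
E
```

```text
t 3.5 tcp [ 0.5031 -0.2935  0.0733] yaxis deg -10.3 F [0.1 0.3 0. ] w 0.0851
t 3.55 tcp [ 0.5041 -0.2941  0.0746] yaxis deg -10.3 F [ 0.2  0.5 -0.1] w 0.0849
t 3.6 tcp [ 0.5046 -0.2946  0.0753] yaxis deg -10.3 F [-0.3 -0.4 -0. ] w 0.0848
```

View pics/e.png

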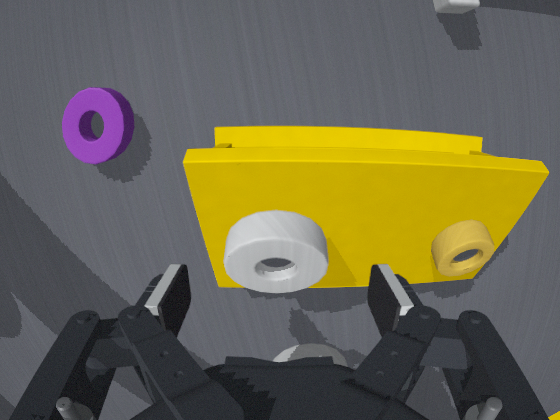

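View pics/e2.png

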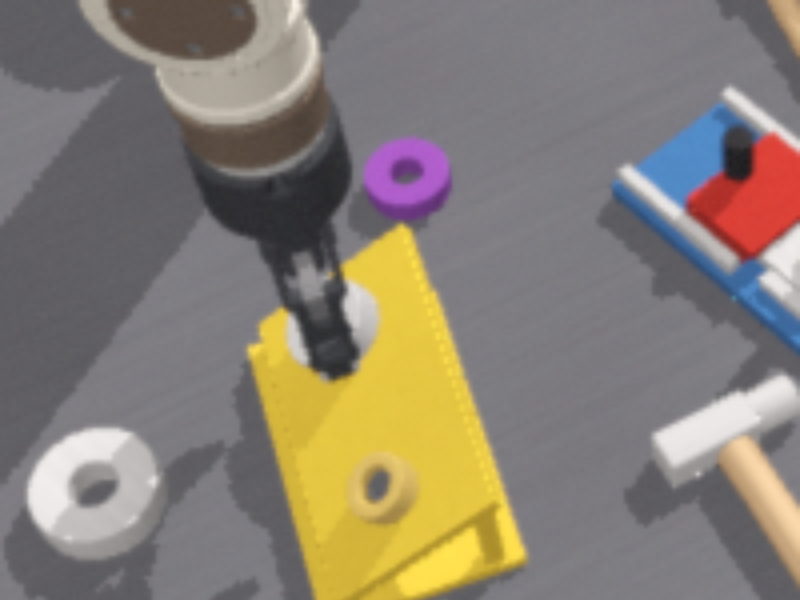

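The pads straddle the large ring symmetrically, with the ring at column 276 and the pad midpoint at 279. I'll go down, grip and lift along the pin axis.

>>> send_rows --targets '[[[0,0,-1.0,0,8.5],[0,0,-1.7,0,8.5],[0,0,-1.7,0,6.5],[0,0,-1.7,0,4],[0,0,-1.7,0,4],[0,0,-1.7,0,4],[0,0,-1.7,0,4],[0,0,-1.7,0,4]]]'

```text
clock: 4.6
eef_pos: [0.5023, -0.2944, 0.057]
tool_rot: [0.768, 0.64, -0.001, -0.0]
ft_force: [-3.0, 0.4, 4.8]
grip_width: 0.0515
```

>>> send_rows --targets '[[[-0.1,-0.5,0.87,0,4],[-0.2,-1.0,1.73,0,4],[-0.3,-1.5,2.6,0,4],[-0.3,-1.5,6,0,4],[-0.3,-1.5,8,0,4]]]'

```text
clock: 5.22
eef_pos: [0.5008, -0.3105, 0.1384]
tool_rot: [0.768, 0.64, 0.0, 0.001]
ft_force: [0.4, -0.2, -2.9]
grip_width: 0.0516
```

```bash
python3 - <<'E'
from h import *
o=st(); im=vision.camera('wrist'); save(im,'f.png'); st()
s=vision.camera('scene'); save(cv2.resize(s[150:300,100:300],(800,600)),'f2.png')
E
```

```text
t 5.22 tcp [ 0.5008 -0.3105  0.1384] yaxis deg -10.4 F [ 0.4 -0.2 -2.9] w 0.0516
t 5.28 tcp [ 0.5021 -0.3112  0.1411] yaxis deg -10.4 F [ 1.3 -0.7 -0.6] w 0.0517
```

View pics/f.png

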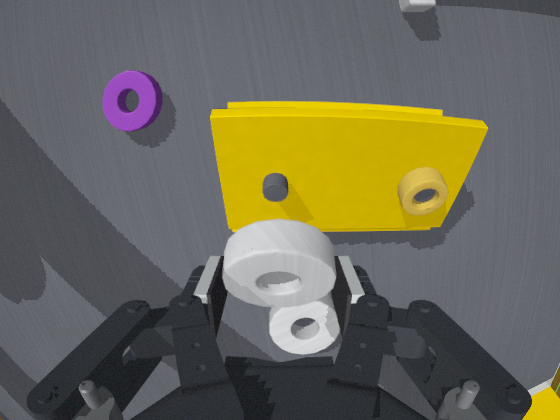

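View pics/f2.png

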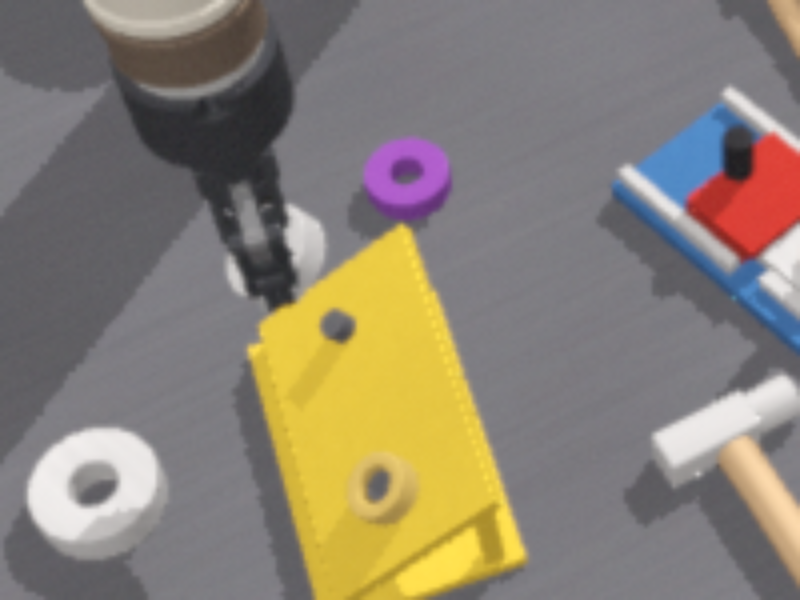

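The ring is held off its pin and still tilted, as expected. I'll set it on clear table near (0.38,-0.32) so it levels, then regrip it flat.

>>> send_rows --targets '[[[-6,-0.5,-3,0,4],[-12,-1,-7,0,4],[-12,-1,-10,0,4],[-12,-1,-11,0,4],[-12,-1,-11.6,0,4],[-12,-1,-12.1,0,4],[-12,-1,-12.5,0,4]]]'

```text
clock: 6.2
eef_pos: [0.3825, -0.3187, 0.0133]
tool_rot: [0.768, 0.641, 0.002, 0.001]
ft_force: [-2.4, 11.3, 22.7]
grip_width: 0.0518
```

>>> send_rows --targets '[[[0,0,-0.3,0,4],[0,0,-0.5,0,4],[0,0,-0.7,0,4]]]'

```text
clock: 6.58
eef_pos: [0.3829, -0.3167, 0.008]
tool_rot: [0.767, 0.642, 0.004, 0.0]
ft_force: [-1.4, 14.2, 23.7]
grip_width: 0.0518
```

```bash
python3 - <<'E'
from h import *
o=st(); im=vision.camera('wrist'); save(im,'g.png'); st()
E
```

```text
t 6.58 tcp [ 0.3829 -0.3167  0.008 ] yaxis deg -10.2 F [-1.4 14.2 23.7] w 0.0518
t 6.62 tcp [ 0.383  -0.3167  0.0078] yaxis deg -10.2 F [-0.9 13.5 22.7] w 0.0518
```

View pics/g.png

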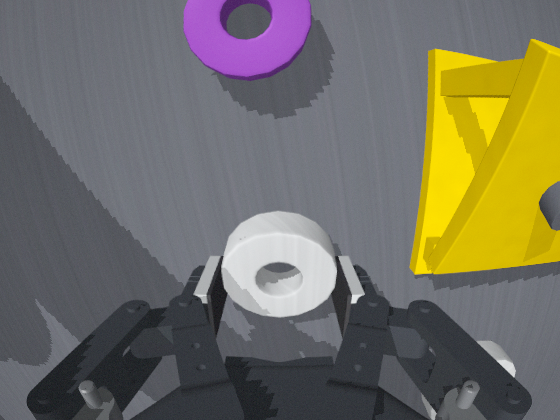

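It is partly levelled. I'll release it so it drops flat, then look.

>>> send_rows --targets '[[[0,0,0.3,0,7.5],[0,0,0.3,0,7.5],[0,0,0.3,0,7.5],[0,0,0.3,0,7.5]]]'

```text
clock: 7.12
eef_pos: [0.3801, -0.3195, 0.007]
tool_rot: [0.768, 0.64, -0.0, -0.0]
ft_force: [0.0, -0.7, 0.3]
grip_width: 0.0749
```

```bash
cat >> h.py <<'E'
def ringfit(mask_uv_center,name,obs,z,r0,lo,hi,color=None,tag=None):
    pass
E
python3 - <<'E'
from h import *
o=st(); im=vision.camera('wrist'); save(im,'h.png'); o2=st()
for b in vision.boxes_of('large_spacer','wrist')[:3]: print(np.round(b['uv'],1),b['score'],onz('wrist',b['uv'],.009,o2).round(4))
save(cv2.resize(im[190:350,180:380],(800,640))[:600],'h2.png')
E
```

```text
t 7.12 tcp [ 0.3801 -0.3195  0.007 ] yaxis deg -10.4 F [ 0.  -0.7  0.3] w 0.0749
t 7.17 tcp [ 0.38   -0.3195  0.007 ] yaxis deg -10.4 F [-0.5 -0.4  0. ] w 0.0749
[248.7  31.5] 0.84 [ 0.388  -0.2083  0.009 ]
[280.6 238.5] 0.77 [ 0.3845 -0.3031  0.009 ]
[441.9 389.1] 0.65 [ 0.4779 -0.4454  0.009 ]
```

View pics/h2.png

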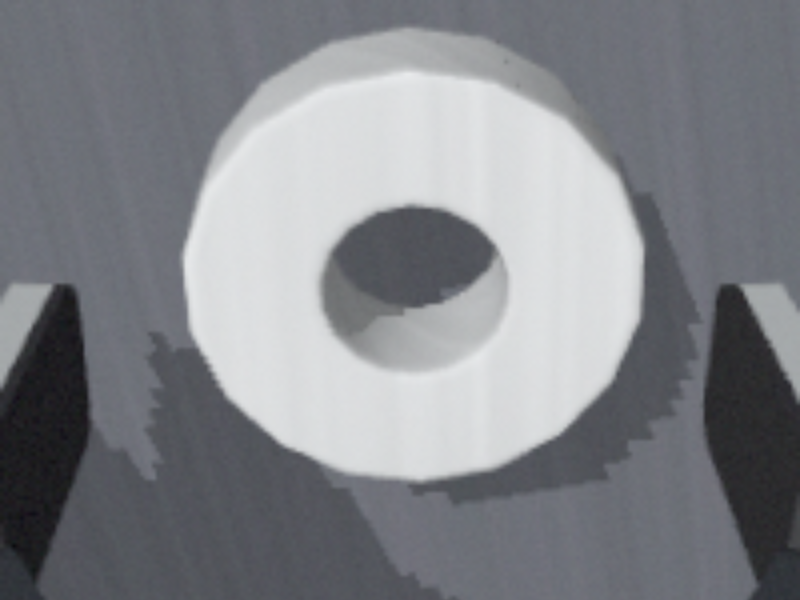

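The ring is now flat. Its bore's top rim is centred near (283.7,262.5). I'll compute the centring offset.

```bash
python3 - <<'E'
from h import *
o=bot.get_obs();
for uv in ((283.7,262.5),(283.5,258.7)): print(onz('wrist',uv,.018,o)-o['eef_pos'])
# outer top rim: left/right (226.2,257),(341,255), top (283,208) bottom (285,310)
for uv in ((226.2,257),(340.8,253),(282.5,208),(284.7,309.8)): print(uv,onz('wrist',uv,.018,o)-o['eef_pos'])
a=-10.4*np.pi/180; print('tool x dir',np.cos(a+np.pi/2),np.sin(a+np.pi/2))
E
```

```text
[0.00441102 0.00821542 0.01101118]
[0.00466118 0.01014771 0.01101118]
(226.2, 257) [-0.0208991   0.01548112  0.01101118]
(340.8, 253) [0.03077807 0.00800751 0.01101118]
(282.5, 208) [0.00846761 0.03395731 0.01101118]
(284.7, 309.8) [ 0.00028368 -0.01802663  0.01101118]
tool x dir 0.18051914525056006 0.9835714708133859
```

>>> send_rows --targets '[[[0.45,0.87,0,0,7.5],[0.45,0.87,-0.2,0,7],[0.45,0.87,-0.4,0,4],[0.45,0.87,-0.4,0,4],[0.45,0.87,-0.4,0,4],[0.45,0.87,-0.4,0,4],[0.45,0.87,-0.4,0,4]]]'

```text
clock: 8.1
eef_pos: [0.3845, -0.3105, 0.004]
tool_rot: [0.768, 0.64, 0.0, -0.0]
ft_force: [-1.8, 2.7, 7.4]
grip_width: 0.0514
```

>>> send_rows --targets '[[[0,0,3,0,4],[0,0,8,0,4],[0,0,13,0,4]]]'

```text
clock: 8.48
eef_pos: [0.3837, -0.3101, 0.1336]
tool_rot: [0.768, 0.64, -0.0, -0.001]
ft_force: [0.3, -1.0, -2.9]
grip_width: 0.0517
```

```bash
python3 - <<'E'
from h import *
o=st(); im=vision.camera('wrist'); save(im,'i.png'); o2=st()
save(cv2.resize(im[190:350,180:380],(800,640))[:600],'i2.png')
E
```

```text
t 8.47 tcp [ 0.3837 -0.3101  0.1336] yaxis deg -10.4 F [ 0.3 -1.  -2.9] w 0.0517
t 8.53 tcp [ 0.3872 -0.3129  0.1409] yaxis deg -10.4 F [ 2.4 -1.1  1.7] w 0.0518
```

View pics/i2.png

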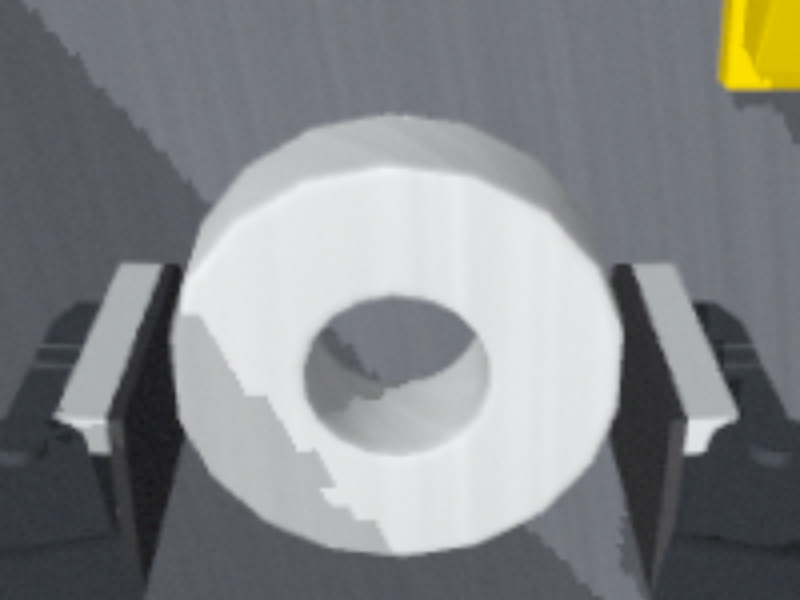

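Gripped flat and centred, with the bore at about (279,284). I'll move to view the stud, with the jaws turned across the jig.

>>> send_rows --targets '[[[1,5,3.5,-0.16,4],[4,10.5,3.5,-0.34,4],[7,16,3.5,-0.52,4],[10,21.5,3.5,-0.7,4],[12.5,26.5,3.5,-0.88,4],[14,29.1,3.5,-1.06,4],[14,29.1,3.5,-1.11,4],[14,29.1,3.5,-1.11,4],[14,29.1,3.5,-1.11,4]]]'

```text
clock: 9.65
eef_pos: [0.524, -0.0202, 0.1677]
tool_rot: [0.99, 0.14, -0.001, -0.0]
ft_force: [0.2, -0.3, -2.9]
grip_width: 0.0518
```

```bash
python3 - <<'E'
from h import *
o=st(); im=vision.camera('wrist'); save(im,'j.png'); o2=st()
print(onz('top',(259.4,207.5),.098))
for n in ('weldment','jaw_knob'):
    for b in vision.boxes_of(n,'wrist')[:3]: print(n,np.round(b['uv'],1),b['score'],onz('wrist',b['uv'],.04,o).round(4))
E
```

```text
t 9.65 tcp [ 0.524  -0.0202  0.1677] yaxis deg -73.9 F [ 0.2 -0.3 -2.9] w 0.0518
t 9.7 tcp [ 0.5241 -0.0204  0.1679] yaxis deg -74.0 F [ 0.7  0.4 -2.6] w 0.0516
[ 0.57989354 -0.00818085  0.098     ]
jaw_knob [281.7 187.9] 0.95 [ 0.5336 -0.0208  0.04  ]
jaw_knob [430.5  79.5] 0.41 [ 0.6656 -0.1182  0.04  ]
```

View pics/j.png

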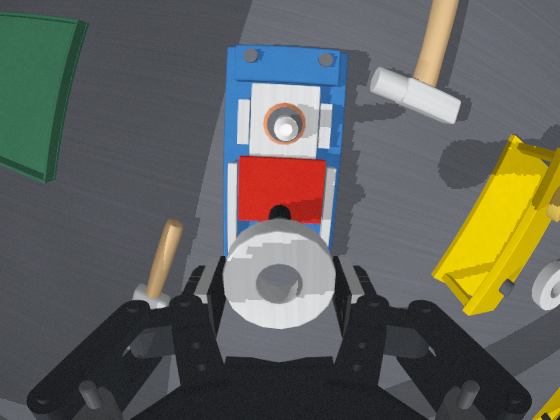

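```bash
python3 - <<'E'
import cv2
im=cv2.imread('pics/j.png')
cv2.imwrite('pics/j2.png',cv2.resize(im[30:180,200:370],(680,600),interpolation=cv2.INTER_CUBIC))
E
```

```text
(no output)
```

View pics/j2.png

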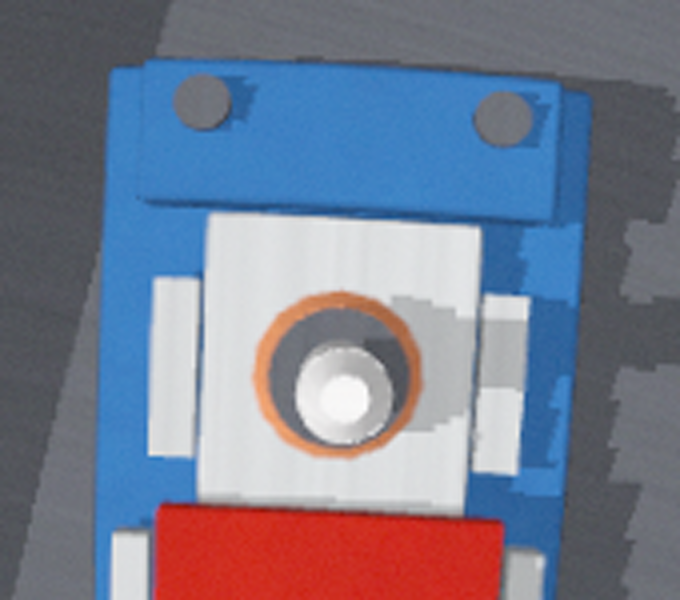

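```bash
python3 - <<'E'
from h import *
o=dict(bot.get_obs()); o['eef_pos']=np.array([.5241,-.0203,.1678]); print(o['eef_pos'])
P={k:onz('wrist',uv,z,o) for k,(uv,z) in dict(tip=((286.5,129.5),.098),sh=((286.25,128.5),.091),weld=((284.5,123.75),.022),boss=((284.2,123.6),.036),pl=((252,83.25),.022),pr=((320.25,86.75),.022)).items()}
for k,v in P.items(): print(k,v.round(4))
d=P['pl']-P['pr'];print('plate y dir',np.degrees(np.arctan2(d[1],d[0])),np.linalg.norm(d))
Rm=R.from_quat(o['tool_rot']).as_matrix()
z=o['eef_pos'][2]+.014
for uv in ((279.3,284),): 
  r=onz('wrist',uv,z,o)-o['eef_pos']; print('bore',r, 'tool',Rm.T@r)
E
python3 - <<'E'
import cv2
im=cv2.imread('pics/j.png')
cv2.imwrite('pics/j3.png',cv2.resize(im[200:350,200:360],(640,600),interpolation=cv2.INTER_CUBIC))
E
```

```text
[ 0.5241 -0.0203  0.1678]
tip [ 0.5865 -0.0084  0.098 ]
sh [ 0.5867 -0.0083  0.091 ]
weld [ 0.5863 -0.0085  0.022 ]
boss [ 0.587  -0.0077  0.036 ]
pl [0.6134 0.0288 0.022 ]
pr [ 0.6271 -0.0293  0.022 ]
plate y dir 103.29800394586346 0.05962414858674107
bore [ 0.00023899 -0.00087297  0.014     ] tool [-1.45082398e-05  9.04364059e-04 -1.40000392e-02]
```

View pics/j3.png

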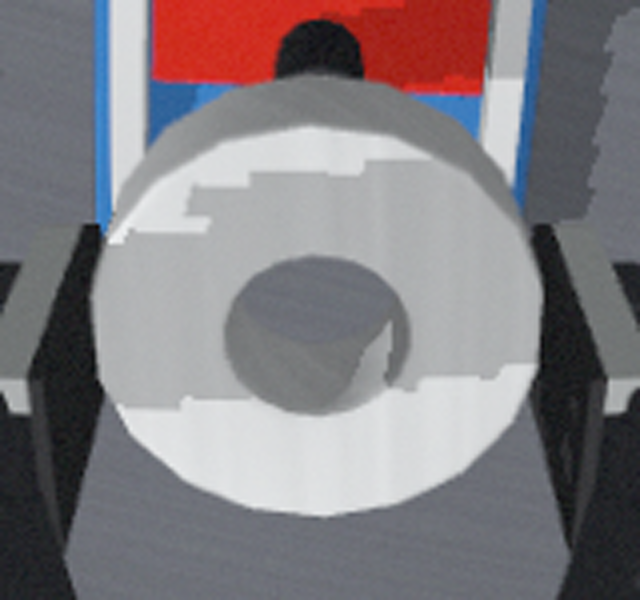

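Stud estimates from the tip, shoulder and weld all agree at (0.5866, -0.0083), with plate yaw 13.3°. I'll move the ring over the stud and check through the bore.

>>> send_rows --targets '[[[3,0.6,0,-0.047,4],[6.2,1.25,0,-0.047,4],[6.2,1.25,-3,-0.047,4],[6.2,1.25,-5,-0.047,4],[6.2,1.25,-5.4,-0.047,4],[6.2,1.25,-5.4,-0.047,4]]]'

```text
clock: 10.55
eef_pos: [0.5867, -0.0077, 0.1147]
tool_rot: [0.993, 0.116, 0.0, 0.0]
ft_force: [0.9, -0.5, -2.5]
grip_width: 0.0513
```

```bash
python3 - <<'E'
from h import *
o=st(); im=vision.camera('wrist'); save(im,'k.png'); o2=st()
save(cv2.resize(im[200:350,200:360],(640,600),interpolation=cv2.INTER_CUBIC),'k2.png')
E
```

```text
t 10.55 tcp [ 0.5867 -0.0077  0.1147] yaxis deg -76.7 F [ 0.9 -0.5 -2.5] w 0.0513
t 10.6 tcp [ 0.5872 -0.0076  0.1153] yaxis deg -76.7 F [ 0.7  0.3 -1.3] w 0.0515
```

View pics/k2.png

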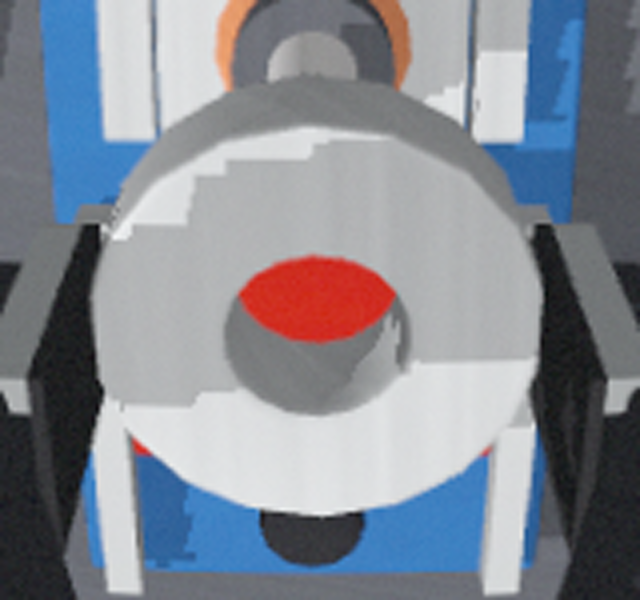

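>>> send_rows --targets '[[[0,-0.05,-0.8,0,4],[0,-0.05,-1.4,0,4],[0,-0.05,-2.0,0,4],[0,-0.05,-2.8,0,4]]]'

```text
clock: 11.1
eef_pos: [0.5867, -0.0077, 0.0859]
tool_rot: [0.993, 0.116, 0.0, 0.0]
ft_force: [0.5, 0.1, -3.0]
grip_width: 0.0515
```

>>> send_rows --targets '[[[0,0,-1.5,0,4],[0,0,-3,0,4],[0,0,-4,0,4],[0,0,-4.4,0,4],[0,0,-4.4,0,4]]]'

```text
clock: 11.72
eef_pos: [0.5865, -0.0077, 0.042]
tool_rot: [0.993, 0.116, -0.0, -0.0]
ft_force: [-0.8, 0.2, -2.7]
grip_width: 0.0512
```

>>> send_rows --targets '[[[0,0,-0.2,0,4],[0,0,-0.3,0,4],[0,0,-0.3,0,4]]]'

```text
clock: 12.1
eef_pos: [0.5871, -0.0077, 0.0401]
tool_rot: [0.993, 0.116, 0.001, 0.0]
ft_force: [-1.0, 1.0, 0.9]
grip_width: 0.0518
```

The wrist load has come off, so the ring is seated. I'll release and rise.

>>> send_rows --targets '[[[0,0,0,0,7.5],[0,0,0,0,7.5],[0,0,0,0,7.5],[0,0,3,0,7.5],[0,0,8,0,7.5],[0,0,13,0,7.5]]]'

```text
clock: 12.85
eef_pos: [0.5863, -0.0077, 0.1703]
tool_rot: [0.993, 0.116, -0.0, -0.0]
ft_force: [0.8, 0.4, -0.1]
grip_width: 0.0753
```

```bash
python3 - <<'E'
from h import *
o=st(); im=vision.camera('wrist'); save(im,'l.png'); o2=st()
E
```

```text
t 12.85 tcp [ 0.5863 -0.0077  0.1703] yaxis deg -76.7 F [ 0.8  0.4 -0.1] w 0.0753
t 12.9 tcp [ 0.5902 -0.0077  0.1786] yaxis deg -76.7 F [ 2.3 -0.2  4.9] w 0.0754
```

View pics/l.png

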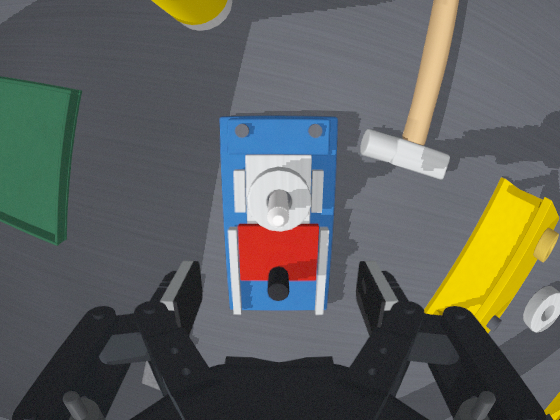

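The large spacer is on the stud and seated. Next is the small one.

>>> send_rows --targets '[[[0.2,-5,0,0.17,7.5],[0.6,-10,0,0.35,7.5],[1,-15,0,0.53,7.5],[1.5,-20,0,0.71,7.5],[2,-25,0,0.89,7.5],[2.5,-30.5,-1,1.07,7.5],[2.5,-30.5,-4,1.159,7.5],[2.5,-30.5,-7,1.159,7.5],[2.5,-30.5,-8,1.159,7.5],[2.5,-30.5,-8,1.159,7.5]]]'

```text
clock: 14.15
eef_pos: [0.6113, -0.3124, 0.0887]
tool_rot: [0.767, 0.641, -0.0, -0.001]
ft_force: [0.2, 0.1, 0.7]
grip_width: 0.0751
```

```bash
python3 - <<'E'
from h import *
o=st(); im=vision.camera('wrist'); save(im,'m.png'); o2=st()
s,c=.5,np.cos(np.pi/6)
w=np.array([.558,-.297]);a=np.radians(79.66)
X=np.array([np.cos(a),np.sin(a)]);Y=np.array([-X[1],X[0]])
top=w-.055*Y-.016*s*X; print('pred top centre px',proj('wrist',[[*top,.055+.016*c]],o2))
save(cv2.resize(im[190:340,190:390],(800,600),interpolation=cv2.INTER_CUBIC),'m2.png')
E
```

```text
t 14.15 tcp [ 0.6113 -0.3124  0.0887] yaxis deg -10.2 F [0.2 0.1 0.7] w 0.0751
t 14.2 tcp [ 0.6121 -0.3127  0.09  ] yaxis deg -10.2 F [ 0.2 -0.7  0.7] w 0.075
pred top centre px [[275.84533562 253.79031886]]
```

View pics/m2.png

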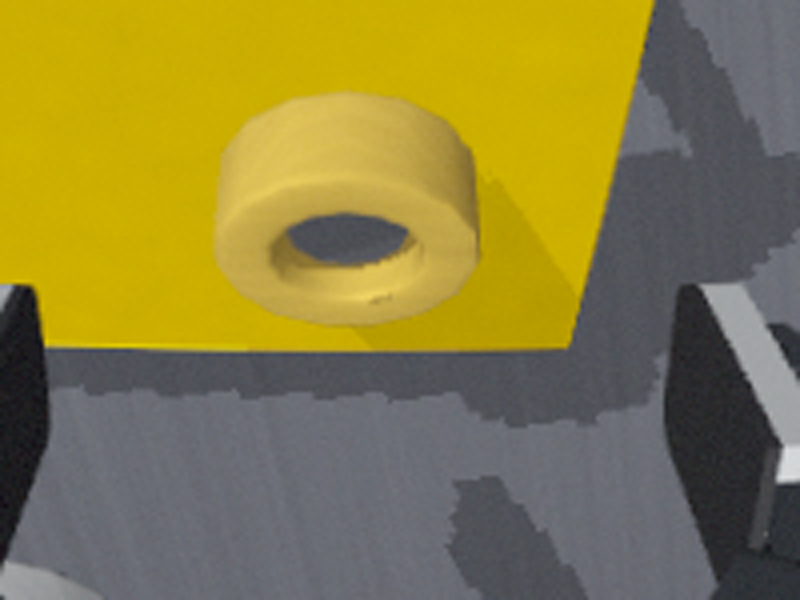

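Prediction and picture agree: predicted (275.8,253.8), seen (277,253). Descend and grip.

>>> send_rows --targets '[[[0,0,-1.5,0,7.5],[0,0,-2.5,0,7.5],[0,0,-2.9,0,6],[0,0,-2.9,0,3],[0,0,-2.9,0,2.5],[0,0,-2.9,0,2.5],[0,0,-2.9,0,2.5],[0,0,-2.9,0,2.5]]]'

```text
clock: 15.2
eef_pos: [0.6111, -0.3125, 0.0607]
tool_rot: [0.767, 0.641, -0.0, -0.0]
ft_force: [-5.0, 1.9, 5.0]
grip_width: 0.0343
```

>>> send_rows --targets '[[[-0.1,-0.5,0.87,0,2.5],[-0.2,-1.0,1.73,0,2.5],[-0.3,-1.5,2.6,0,2.5],[-0.3,-1.5,5,0,2.5],[-0.3,-1.5,7,0,2.5]]]'

```text
clock: 15.82
eef_pos: [0.6092, -0.3289, 0.1319]
tool_rot: [0.768, 0.641, 0.0, 0.001]
ft_force: [0.5, -0.6, -0.8]
grip_width: 0.0344
```

```bash
python3 - <<'E'
from h import *
o=st(); im=vision.camera('wrist'); save(im,'n.png'); o2=st()
E
```

```text
t 15.82 tcp [ 0.6092 -0.3289  0.1319] yaxis deg -10.3 F [ 0.5 -0.6 -0.8] w 0.0344
t 15.88 tcp [ 0.6106 -0.3296  0.1354] yaxis deg -10.3 F [0.9 0.2 1.7] w 0.0343
```

View pics/n.png

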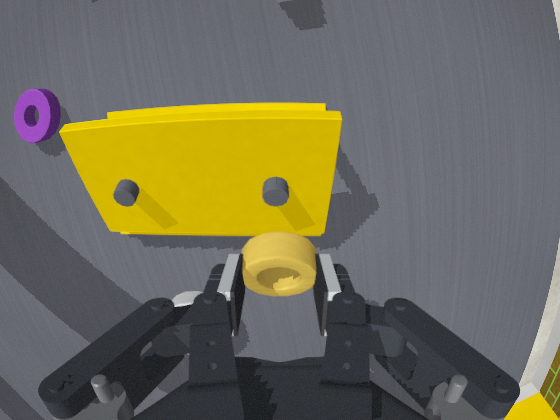

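>>> send_rows --targets '[[[-6,0.3,0,0,2.5],[-12,0.6,0,0,2.5],[-18,0.9,0,0,2.5],[-22.5,1,-3,0,2.5],[-22.5,1,-8,0,2.5],[-22.5,1,-10.5,0,2.5],[-22.5,1,-11.3,0,2.5],[-22.5,1,-11.8,0,2.5],[-22.5,1,-12.1,0,2.5]]]'

```text
clock: 17.0
eef_pos: [0.3837, -0.3172, 0.0134]
tool_rot: [0.767, 0.641, 0.0, -0.0]
ft_force: [-12.1, 12.6, 44.3]
grip_width: 0.0341
```

>>> send_rows --targets '[[[0,0,0.1,0,6.5],[0,0,0.1,0,6.5],[0,0,0.1,0,6.5],[0,0,0.1,0,6.5]]]'

```text
clock: 17.5
eef_pos: [0.3837, -0.3178, 0.0102]
tool_rot: [0.767, 0.641, 0.0, 0.0]
ft_force: [0.8, 0.9, 0.2]
grip_width: 0.0652
```

```bash
python3 - <<'E'
from h import *
o=st(); im=vision.camera('wrist'); save(im,'p.png'); o2=st()
save(cv2.resize(im[190:340,190:390],(800,600),interpolation=cv2.INTER_CUBIC),'p2.png')
E
```

```text
t 17.5 tcp [ 0.3837 -0.3178  0.0102] yaxis deg -10.3 F [0.8 0.9 0.2] w 0.0652
t 17.55 tcp [ 0.3837 -0.3178  0.0101] yaxis deg -10.3 F [ 0.6 -0.3 -0.1] w 0.0651
```

View pics/p2.png

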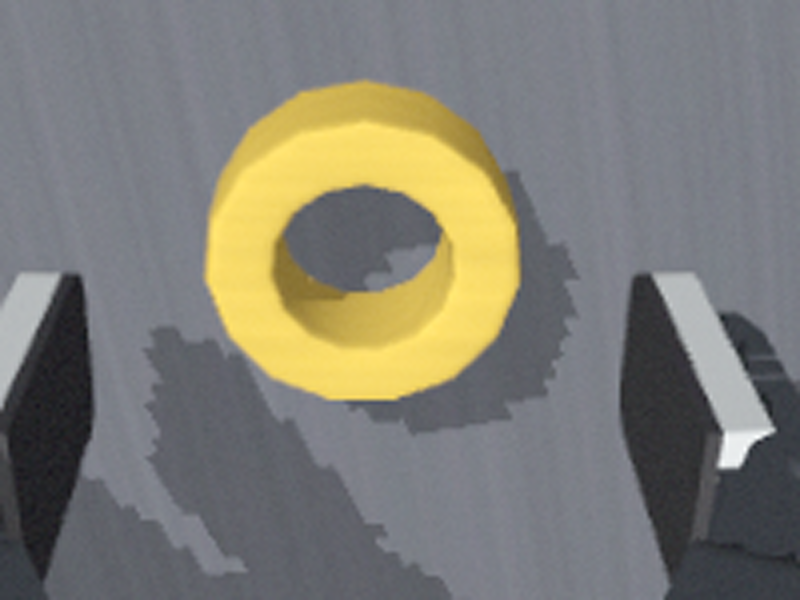

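```bash
python3 - <<'E'
from h import *
o=bot.get_obs()
for uv in ((281,256.75),): print(onz('wrist',uv,.016,o)-o['eef_pos'])
E
```

```text
[0.00327552 0.00881647 0.00586735]
```

>>> send_rows --targets '[[[0.33,0.88,0,0,6.5],[0.33,0.88,-0.2,0,5.5],[0.33,0.88,-0.4,0,2.5],[0.33,0.88,-0.4,0,2.5],[0.33,0.88,-0.4,0,2.5],[0.33,0.88,-0.4,0,2.5],[0.33,0.88,-0.4,0,2.5]]]'

```text
clock: 18.42
eef_pos: [0.387, -0.3089, 0.0063]
tool_rot: [0.767, 0.641, 0.0, 0.0]
ft_force: [1.0, 1.6, 1.0]
grip_width: 0.0343
```

>>> send_rows --targets '[[[0,0,3,0,2.5],[0,0,8,0,2.5],[0,0,13,0,2.5]]]'

```text
clock: 18.8
eef_pos: [0.3861, -0.3086, 0.1368]
tool_rot: [0.768, 0.641, -0.001, -0.001]
ft_force: [1.0, -0.6, -1.3]
grip_width: 0.0343
```

>>> send_rows --targets '[[[1,5,3.5,-0.16,2.5],[4,10.5,3.5,-0.34,2.5],[7,16,3.5,-0.52,2.5],[10,21.5,3.5,-0.7,2.5],[12.5,26.5,3.5,-0.88,2.5],[14,29.1,3.5,-1.06,2.5],[14,29.1,3.5,-1.159,2.5],[14,29.1,3.5,-1.159,2.5],[14,29.1,3.5,-1.159,2.5]]]'

```text
clock: 19.92
eef_pos: [0.5263, -0.0185, 0.1709]
tool_rot: [0.993, 0.117, -0.001, 0.0]
ft_force: [0.6, 0.2, -0.4]
grip_width: 0.0342
```

```bash
python3 - <<'E'
from h import *
o=st(); im=vision.camera('wrist'); save(im,'q.png'); o2=st()
save(cv2.resize(im[80:330,200:370],(544,600+200),interpolation=cv2.INTER_CUBIC)[:,:],'qx.png')
save(cv2.resize(im[60:180,200:360],(800,600),interpolation=cv2.INTER_CUBIC),'q1.png')
save(cv2.resize(im[210:330,200:360],(800,600),interpolation=cv2.INTER_CUBIC),'q2.png')
E
```

```text
t 19.93 tcp [ 0.5263 -0.0185  0.1709] yaxis deg -76.6 F [ 0.6  0.2 -0.4] w 0.0342
t 19.98 tcp [ 0.5264 -0.0187  0.1711] yaxis deg -76.6 F [ 0.4 -0.5 -0.9] w 0.0344
```

View pics/q1.png

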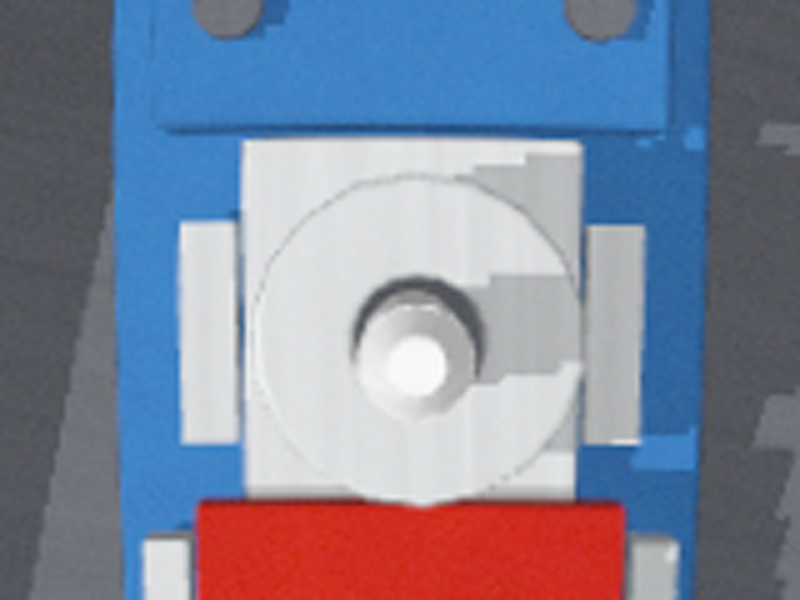

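View pics/q2.png

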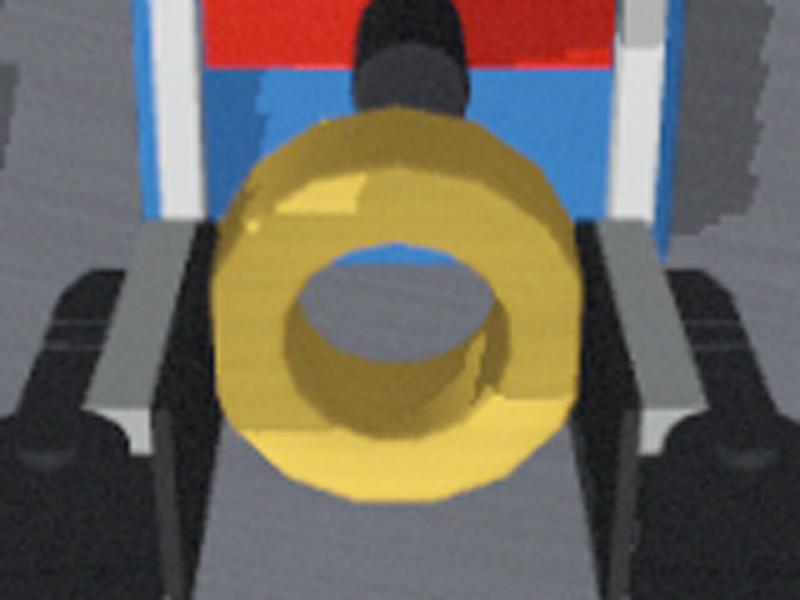

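```bash
python3 - <<'E'
from h import *
o=bot.get_obs(); st()
t=onz('wrist',(283.2,133.2),.098,o); b=onz('wrist',(279.2,278),o['eef_pos'][2]+.0097,o)
print(t,b,b-o['eef_pos'],(t-b)*100)
E
```

```text
t 19.98 tcp [ 0.5264 -0.0187  0.1711] yaxis deg -76.6 F [ 0.4 -0.5 -0.9] w 0.0344
[ 0.58621502 -0.00817051  0.098     ] [ 0.52736532 -0.01931465  0.18076952] [ 0.00091772 -0.0006535   0.0097    ] [ 5.88497009  1.11441427 -8.27695241]
```

>>> send_rows --targets '[[[3,0.55,0,0,2.5],[5.9,1.1,0,0,2.5],[5.9,1.1,-4,0,2.5],[5.9,1.1,-5.8,0,2.5],[5.9,1.1,-6.8,0,2.5],[5.9,1.1,-7.6,0,2.5],[5.9,1.1,-8.4,0,2.5]]]'

```text
clock: 20.85
eef_pos: [0.5865, -0.0073, 0.0878]
tool_rot: [0.993, 0.116, 0.001, 0.0]
ft_force: [0.5, 0.4, -1.5]
grip_width: 0.0342
```

>>> send_rows --targets '[[[0,0,-1.2,0,2.5],[0,0,-2.0,0,2.5],[0,0,-2.5,0,2.5],[0,0,-2.8,0,2.5],[0,0,-2.8,0,2.5]]]'

```text
clock: 21.48
eef_pos: [0.5858, -0.0068, 0.0603]
tool_rot: [0.993, 0.116, 0.0, -0.0]
ft_force: [-2.5, 0.2, 4.0]
grip_width: 0.0343
```

>>> send_rows --targets '[[[0,0,0,0,6.5],[0,0,0,0,6.5],[0,0,0,0,6.5],[0,0,3,0,6.5],[0,0,8,0,6.5],[-4,-0.9,9,0,6.5],[-7.6,-1.9,7,0,6.5],[-7.6,-1.9,7,0,6.5]]]'

```text
clock: 22.48
eef_pos: [0.5045, -0.0262, 0.1271]
tool_rot: [0.993, 0.116, -0.004, -0.001]
ft_force: [0.6, -0.3, 0.3]
grip_width: 0.0652
```

```bash
python3 - <<'E'
from h import *
o=st(); im=vision.camera('wrist'); save(im,'r.png'); o2=st()
for b in vision.boxes_of('jaw_knob','wrist')[:2]: print(b)
E
```

```text
t 22.48 tcp [ 0.5045 -0.0262  0.1271] yaxis deg -76.7 F [ 0.6 -0.3  0.3] w 0.0652
t 22.52 tcp [ 0.5078 -0.0261  0.1285] yaxis deg -76.7 F [0.8 0.4 0. ] w 0.0649
{'uv': [277.5, 177.2], 'score': 0.94}
```

View pics/r.png

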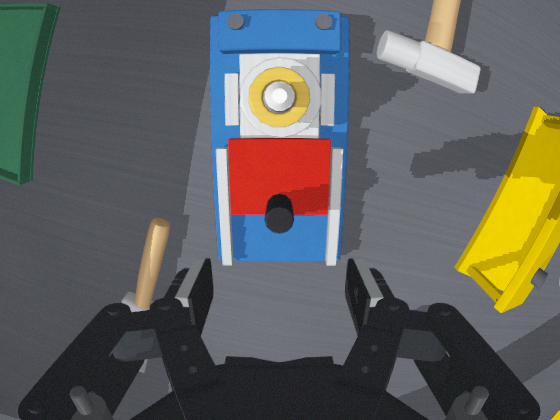

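Both spacers are on the stud. The knob's top is at (279.5,218).

```bash
python3 - <<'E'
from h import *
o=st(); print(onz('wrist',(279.5,218),.066,o), onz('wrist',(279,96),.098,o))
E
```

```text
t 22.57 tcp [ 0.51   -0.026   0.1294] yaxis deg -76.7 F [ 0.3 -0.5  0.4] w 0.0645
[ 0.51489432 -0.02605655  0.066     ] [ 0.59190895 -0.00743463  0.098     ]
```

>>> send_rows --targets '[[[0,0,-4,0,6],[0,0,-7.5,0,5],[0,0,-8.2,0,3],[0,0,-8.2,0,1],[0,0,-8.2,0,1],[0,0,-8.2,0,1],[0,0,-8.2,0,1]]]'

```text
clock: 23.45
eef_pos: [0.5101, -0.025, 0.0471]
tool_rot: [0.993, 0.117, 0.0, -0.001]
ft_force: [3.1, 4.9, -13.1]
grip_width: 0.0175
```

>>> send_rows --targets '[[[-0.9,-0.21,0.05,0,1],[-1.8,-0.43,0.05,0,1],[-2.7,-0.64,0.05,0,1],[-3.6,-0.85,0.05,0,1],[-4.3,-1.02,0.05,0,1],[-4.6,-1.09,0.05,0,1],[-4.6,-1.09,0.05,0,1]]]'

```text
clock: 24.32
eef_pos: [0.4688, -0.0347, 0.0473]
tool_rot: [0.993, 0.117, 0.005, -0.002]
ft_force: [14.7, 9.2, -31.3]
grip_width: 0.0177
```

>>> send_rows --targets '[[[0.2,0.05,0,0,5.5],[0.2,0.05,0,0,5.5],[0.2,0.05,0,0,5.5],[0.2,0.05,4,0,5.5],[0.2,0.05,8,0,5.5],[0.2,0.05,9,0,5.5],[0.2,0.05,9,0,5.5]]]'

```text
clock: 25.2
eef_pos: [0.4663, -0.0366, 0.1385]
tool_rot: [0.993, 0.116, 0.001, 0.0]
ft_force: [-0.5, -0.6, -0.3]
grip_width: 0.0551
```

```bash
python3 - <<'E'
from h import *
o=st(); im=vision.camera('wrist'); save(im,'s.png'); o2=st()
save(cv2.resize(im[40:290,180:380],(640,800),interpolation=cv2.INTER_CUBIC)[:600],'s1.png')
save(cv2.resize(im[170:290,200:360],(800,600),interpolation=cv2.INTER_CUBIC),'s2.png')
E
```

```text
t 25.2 tcp [ 0.4663 -0.0366  0.1385] yaxis deg -76.7 F [-0.5 -0.6 -0.3] w 0.0551
t 25.25 tcp [ 0.4655 -0.0365  0.1374] yaxis deg -76.7 F [-1.5 -0.1 -0. ] w 0.0552
```

View pics/s.png

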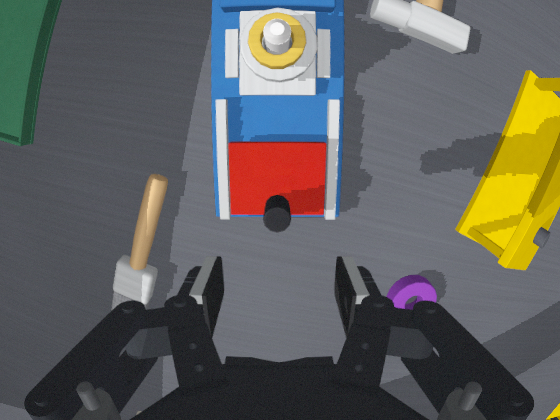

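View pics/s2.png

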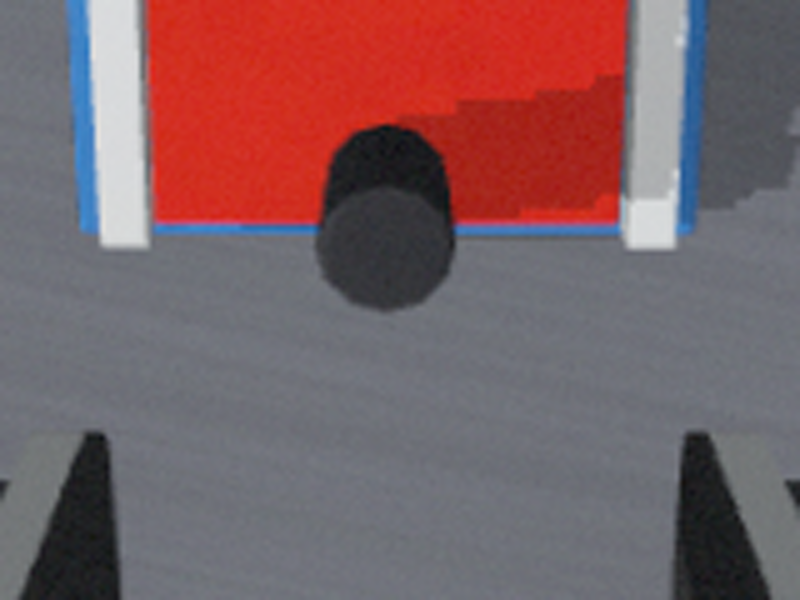

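```bash
python3 - <<'E'
from h import *
o=st(); o=dict(o)
for e in ([.4663,-.0366,.1385],[.4655,-.0365,.1374]):
  o['eef_pos']=np.array(e)
  k=onz('wrist',(277.2,219.8),.066,o); print(k,np.linalg.norm(k[:2]-[.5863,-.0081]))
im=cv2.imread('pics/s.png');cv2.imwrite('pics/s3.png',cv2.resize(im[0:100,210:350],(800,571),interpolation=cv2.INTER_CUBIC))
E
```

```text
t 25.25 tcp [ 0.4655 -0.0365  0.1374] yaxis deg -76.7 F [-1.5 -0.1 -0. ] w 0.0552
[ 0.4663312 -0.0361608  0.066    ] 0.12320682412183483
[ 0.46592036 -0.03597392  0.066     ] 0.12356461102828209
```

View pics/s3.png

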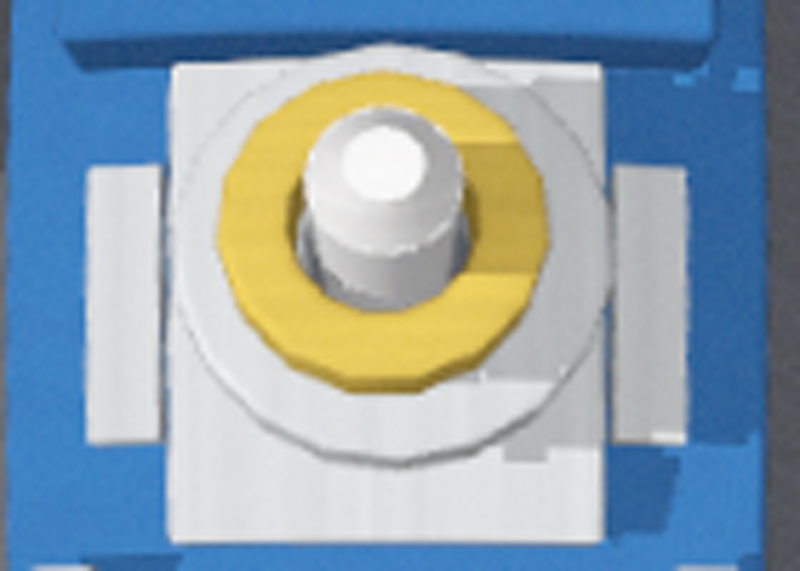

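The knob is about 123.4 mm from the stud against 123 expected, so the jaw is fully open. Both rings sit flat. I'll grip the stud's free end and lift.

>>> send_rows --targets '[[[6,1.4,0.5,0,5.5],[12,2.85,0.5,0,5.5],[12,2.85,0,0,5.5],[12,2.85,-3,0,5.5],[12,2.85,-5.5,0,5.5],[12,2.85,-6.4,0,3],[12,2.85,-6.4,0,3],[12,2.85,-6.4,0,3]]]'

```text
clock: 26.25
eef_pos: [0.5864, -0.0079, 0.0748]
tool_rot: [0.993, 0.116, 0.001, 0.0]
ft_force: [0.1, 0.1, 0.4]
grip_width: 0.0298
```

```bash
python3 - <<'E'
from h import *
o=st(); im=vision.camera('wrist'); o2=st()
save(cv2.resize(im[190:340,190:390],(800,600),interpolation=cv2.INTER_CUBIC),'t.png')
E
```

```text
t 26.25 tcp [ 0.5864 -0.0079  0.0748] yaxis deg -76.7 F [0.1 0.1 0.4] w 0.0298
t 26.3 tcp [ 0.5867 -0.0079  0.075 ] yaxis deg -76.7 F [-0.9 -0.2  0. ] w 0.0298
```

View pics/t.png

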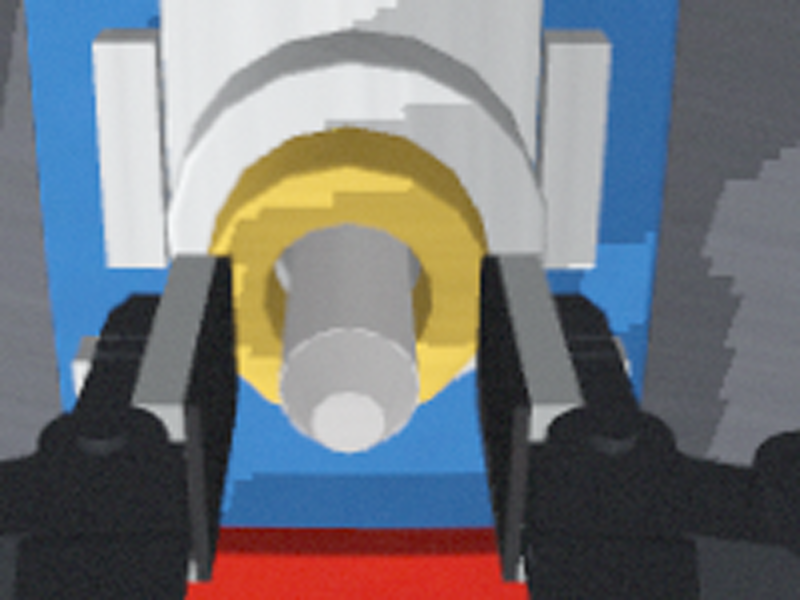

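>>> send_rows --targets '[[[0,0,-0.1,0,1],[0,0,-0.1,0,0.5],[0,0,-0.1,0,0.5],[0,0,-0.1,0,0.5],[0,0,-0.1,0,0.5]]]'

```text
clock: 26.92
eef_pos: [0.5866, -0.0071, 0.0742]
tool_rot: [0.993, 0.116, 0.001, -0.0]
ft_force: [-1.0, 1.6, 5.8]
grip_width: 0.0133
```

>>> send_rows --targets '[[[0,0,0.5,0,0.5],[0,0,1.5,0,0.5],[0,0,3,0,0.5],[0,0,5,0,0.5],[0,0,7,0,0.5],[0,0,8,0,0.5],[0,0,8,0,0.5]]]'

```text
clock: 27.8
eef_pos: [0.5866, -0.0079, 0.1538]
tool_rot: [0.993, 0.116, 0.001, 0.0]
ft_force: [0.2, -0.6, -6.7]
grip_width: 0.0131
```

```bash
python3 - <<'E'
from h import *
o=st(); im=vision.camera('wrist'); o2=st(); save(im,'u.png')
s=vision.camera('scene'); save(cv2.resize(s[100:280,220:460],(800,600),interpolation=cv2.INTER_CUBIC),'u2.png')
save(vision.camera('top'),'u3.png')
E
```

```text
t 27.8 tcp [ 0.5866 -0.0079  0.1538] yaxis deg -76.7 F [ 0.2 -0.6 -6.7] w 0.0131
t 27.85 tcp [ 0.5859 -0.0079  0.1528] yaxis deg -76.7 F [-0.7  0.7 -7.8] w 0.0133
```

View pics/u.png

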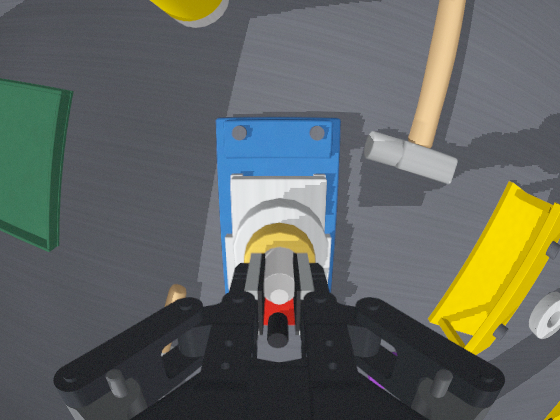

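View pics/u2.png

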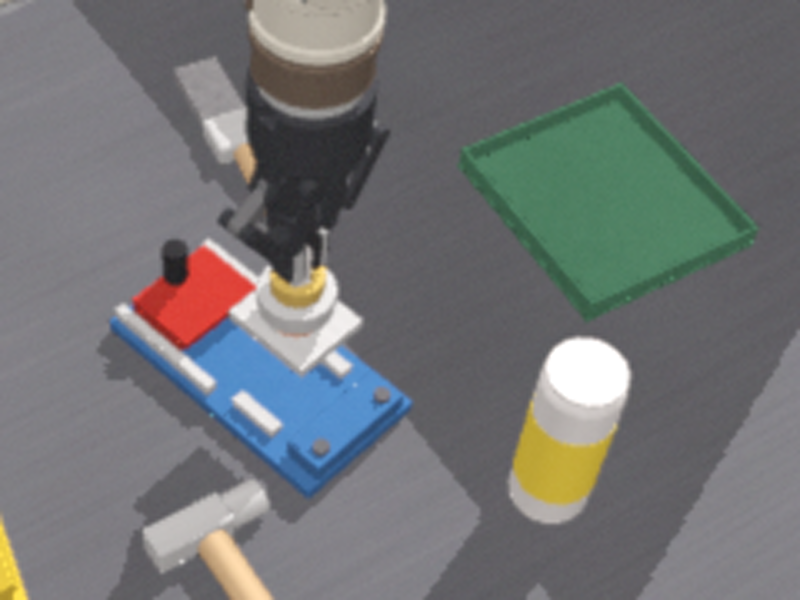

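The part is lifted with both spacers on. The 7 N load matches 0.75 kg. Now the tray's position.

```bash
python3 - <<'E'
from h import *
im=cv2.cvtColor(cv2.imread('pics/a_top.png'),cv2.COLOR_BGR2RGB)
for nm,cam in (('pics/a_top.png','top'),('pics/a_scene.png','scene')):
    im=cv2.imread(nm); hsv=cv2.cvtColor(im,cv2.COLOR_BGR2HSV)
    m=cv2.inRange(hsv,(60,90,30),(85,255,160)); n,l,s,c=cv2.connectedComponentsWithStats(m)
    t=(150,227) if cam=='top' else (401,160); i=l[t[1],t[0]]; cn=max(cv2.findContours((l==i).astype('uint8'),0,2)[0],key=cv2.contourArea)
    r=cv2.minAreaRect(cn); q=cv2.approxPolyDP(cn,6,True)[:,0]; print(cam,s[i],r); 
    for p in q: print(p,onz(cam,p,.022).round(3))
E
```

```text
top [ 120  195   61   63 3505] ((150.06033325195312, 225.97412109375), (57.54758071899414, 63.24361801147461), 3.3664605617523193)
[126 195] [0.647 0.379 0.022]
[120 255] [0.472 0.389 0.022]
[176 257] [0.462 0.232 0.022]
[179 196] [0.639 0.226 0.022]
scene [ 358  126   89   70 3391] ((401.7588806152344, 158.63531494140625), (76.57645416259766, 56.07652282714844), 49.398704528808594)
[406 126] [0.481 0.386 0.022]
[358 149] [0.481 0.221 0.022]
[396 195] [0.654 0.211 0.022]
[446 168] [0.652 0.377 0.022]
```

```bash
python3 - <<'E'
from h import *
print(bot.get_obs()['joint_pos'].round(2)); st()
print(onz('top',(216,140),.15), onz('scene',(394,211),.15))
for b in vision.boxes_of('spray_can','top')[:1]: print(b, onz('top',b['uv'],.075))
E
```

```text
[-0.01  0.45  0.1   1.22 -0.    2.9 ]
t 27.95 tcp [ 0.5851 -0.0078  0.1518] yaxis deg -76.7 F [-0.4  0.3 -6.8] w 0.0138
[0.75802141 0.1032468  0.15      ] [0.74662334 0.10037162 0.15      ]
{'uv': [214.8, 149.9], 'score': 0.87} [0.7574838  0.11546504 0.075     ]
```

Joint 6 would go past its range at the current heading, so I'll turn +1.25 rad on the way, which also squares the part to the tray.

>>> send_rows --targets '[[[-2,2,1,0.12,0.5],[-5,5,1.5,0.26,0.5],[-7.5,9,1.5,0.4,0.5],[-8.5,13.5,1.5,0.54,0.5],[-8,18,1.5,0.68,0.5],[-6.5,22.5,1.5,0.82,0.5],[-5,27,1.5,0.96,0.5],[-3,30,1,1.1,0.5],[-2.5,31,0,1.25,0.5],[-2.5,31,0,1.25,0.5],[-2.5,31,0,1.25,0.5]]]'

```text
clock: 29.38
eef_pos: [0.5603, 0.3013, 0.1522]
tool_rot: [0.738, 0.674, -0.001, -0.0]
ft_force: [0.2, -0.8, -7.3]
grip_width: 0.0135
```

```bash
python3 - <<'E'
from h import *
o=st(); im=vision.camera('wrist'); o2=st(); save(im,'v.png')
s=vision.camera('scene'); save(cv2.resize(s[60:240,280:520],(800,600),interpolation=cv2.INTER_CUBIC),'v2.png')
E
```

```text
t 29.38 tcp [0.5603 0.3013 0.1522] yaxis deg -5.2 F [ 0.2 -0.8 -7.3] w 0.0135
t 29.43 tcp [0.5606 0.3013 0.1528] yaxis deg -5.2 F [ 1.1 -0.8 -7.6] w 0.0134
```

View pics/v.png

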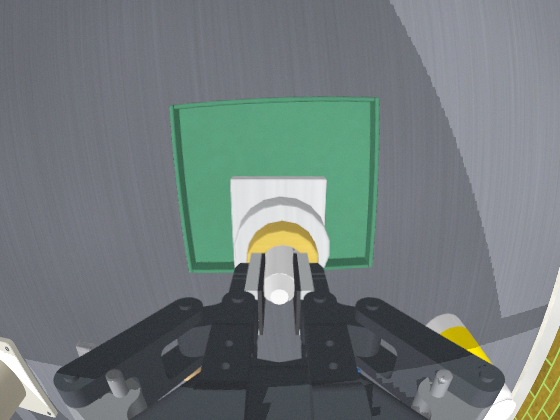

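View pics/v2.png

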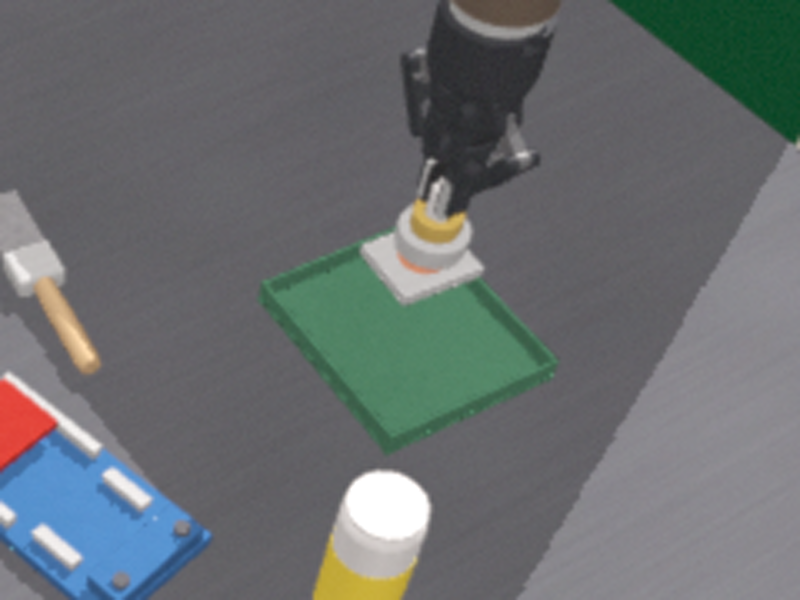

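```bash
python3 - <<'E'
from h import *
o=st(); q=np.array([onz('wrist',p,.022,o) for p in ((172,105),(378,98),(373,267),(188,271))]); print(q.round(3),q.mean(0))
E
```

```text
t 29.48 tcp [0.5608 0.3014 0.1532] yaxis deg -5.2 F [ 0.9  0.2 -7.1] w 0.0137
[[0.477 0.391 0.022]
 [0.654 0.381 0.022]
 [0.647 0.222 0.022]
 [0.465 0.234 0.022]] [0.56084737 0.30685091 0.022     ]
```

The tray centre is confirmed at about (0.561, 0.307). I'll lower gently.

>>> send_rows --targets '[[[0,0.5,-3,0,0.5],[0,0.5,-5.5,0,0.5],[0,0.5,-7,0,0.5],[0,0.5,-7.8,0,0.5],[0,0.5,-8.2,0,0.5],[0,0.5,-8.4,0,0.5],[0,0.5,-8.4,0,0.5]]]'

```text
clock: 30.35
eef_pos: [0.5613, 0.3074, 0.0694]
tool_rot: [0.738, 0.675, 0.001, 0.0]
ft_force: [0.3, 0.8, -6.6]
grip_width: 0.0135
```

>>> send_rows --targets '[[[0,0,-0.1,0,0.5],[0,0,-0.2,0,0.5],[0,0,-0.25,0,0.5],[0,0,-0.25,0,0.5]]]'

```text
clock: 30.85
eef_pos: [0.561, 0.3072, 0.0665]
tool_rot: [0.738, 0.675, 0.0, 0.0]
ft_force: [-1.3, -1.0, -5.1]
grip_width: 0.0135
```

>>> send_rows --targets '[[[0,0,-0.05,0,0.5],[0,0,-0.1,0,0.5],[0,0,-0.1,0,0.5]]]'

```text
clock: 31.22
eef_pos: [0.561, 0.3071, 0.0664]
tool_rot: [0.738, 0.675, 0.0, 0.0]
ft_force: [-5.1, -2.8, 5.0]
grip_width: 0.0133
```

Contact: the force went from -7 N to +5 N. I'll release, rise and check.

>>> send_rows --targets '[[[0,0,0,0,2],[0,0,0,0,4],[0,0,0,0,4],[0,0,0,0,4],[0,0,2,0,4],[0,0,6,0,4],[0,0,11,0,4],[-4,-4,13,0,4],[-8,-8,13,0,4],[-8,-8,13,0,4],[-8,-8,13,0,4]]]'

```text
clock: 32.6
eef_pos: [0.4816, 0.2274, 0.1959]
tool_rot: [0.738, 0.675, 0.001, 0.0]
ft_force: [0.9, -0.3, -0.3]
grip_width: 0.04
```

```bash
python3 - <<'E'
from h import *
o=st(); im=vision.camera('wrist'); save(im,'w.png')
s=vision.camera('scene'); save(s,'w2.png'); save(cv2.resize(s[100:280,260:500],(800,600),interpolation=cv2.INTER_CUBIC),'w3.png')
save(vision.camera('top'),'w4.png')
E
```

```text
t 32.6 tcp [0.4816 0.2274 0.1959] yaxis deg -5.1 F [ 0.9 -0.3 -0.3] w 0.04
```

View pics/w.png

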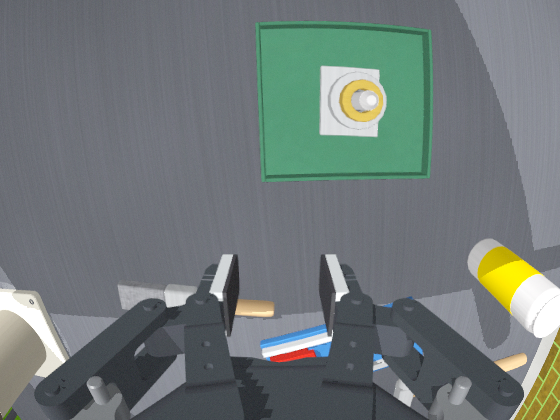

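View pics/w3.png

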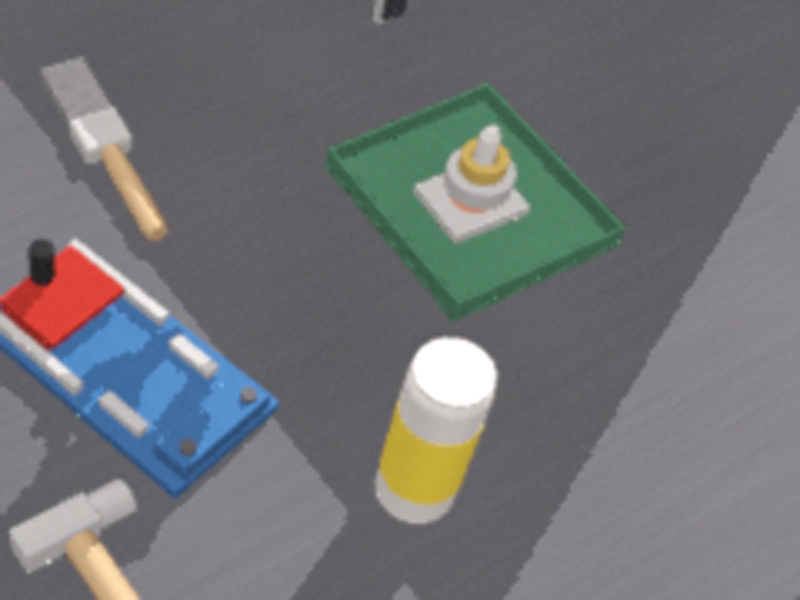

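View pics/w4.png

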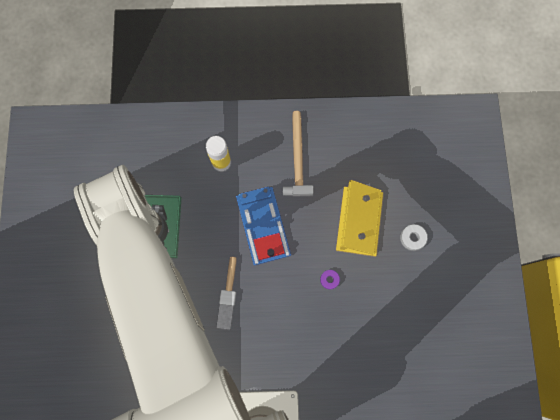

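The part stands upright and flat in the tray with both spacers seated, at about (350,100) in the wrist view. The jaw is open, and the can, hammer, brush and look-alikes have not moved. The robot is clear, so I'll hand it in.

```bash
python3 - <<'E'
from h import *
st(); print(bot.job_done())
E
```

```text
t 32.75 tcp [0.4823 0.2281 0.1955] yaxis deg -5.0 F [1.2 0.1 0.6] w 0.0399
the job is handed in; nothing more can be done
None
```

The finished part is standing in the green tray with both spacers on, and I handed the job in at about 33 s of the 70 s allowed.

I levelled each spacer on clear table, regripped it flat and threaded it onto the stud, steel first and then brass. I then pulled the red jaw open by its knob, lifted the part by the free stud, set it down near the tray's centre and let go.

**Last checks:**
- **Part:** the final pictures show it upright and flat in the tray, with the steel ring at the bottom and the brass ring on it.
- **Jaw:** the knob measured about 123.4 mm from the stud, against 123 expected for fully open, and the final pictures show it still open.
- **Other things:** the spray can, hammer, brush and look-alike rings are where they started.
- **Robot:** it is clear of everything.

**Readings that disagreed:**
- **Finger opening:** it read 2 to 4 mm below the true size on everything I gripped.
- **Jaw travel:** the TCP moved only about 42 mm on the jaw pull. The picture taken after release gave full travel.
- **Forces:** levelling the brass ring peaked at about 44 N at the wrist. The ring in the grip, not the gripper's body, was pressed on the table. That is above the 40 N figure for the arm or gripper's body, but well below the 120 N wrist limit.

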